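# Sort the loose caps and the filter off the lens turntable

## Robot

A 7-joint arm with a two-finger parallel gripper is mounted at the origin on the work surface. World frame = base frame: x ahead of the robot, y to its left, z up, the work surface at z = 0. Lengths are in m, angles in rad, forces in N, time in s.
With the tool pointing down it reaches from about 0.4 to 0.85 m from the base axis. Payload 10.4 kg.
Tool frame: the origin (TCP) lies midway between the tips of the shut fingers; the grasp point (between the pads) lies 19 mm behind it; z points along the fingers, y is the direction in which the jaws open and shut (so a half turn about z gives the same grasp; the last joint's range is limited). The gripper opens to 85 mm and grips with 20 to 120 N. Pads are 22 mm wide; open, the fingers measure 114 mm over their backs; the gripper's body (76 mm by 85 mm) begins 54 mm behind the grasp point. The pads swing forward as they close: fully open they stand 13 mm farther back than shut.
Start: joints at [1.28, 0.332, -0.065, 1.46, 0.022, 1.35, -0.088], TCP at [0.165, -0.603, 0.231] pointing down, gripper open.
Joint ranges: [-2.6, 2.6], [-0.5, 2.12], [-1.47, 1.34], [0.16, 2.42], [-1.27, 4.41], [0.06, 2.06], [-2.6, 2.6]. Speed limits (rad/s): [2.22, 2.22, 2.79, 2.79, 3.14, 3.14, 3.14].

## Interface

Orientations are given as a unit quaternion [x, y, z, w].
In Python, from workcell import manip, viewer gives the robot as it stands.
- The arm moves only by the tool move_arm, never from a script. Its argument "deltas" is a list of rows, each a list of 7 numbers: the shift along the tool's x, y, z in m, then the turn, a rotation vector about the tool's x, y, z in degrees, then the opening, from -1 (shut) to 1 (fully open). In form: [[dx, dy, dz, wx, wy, wz, gripper], ...]. A call has 1 to 10 rows; each row shifts and turns the commanded pose from where the row before left it, along the tool's axes as they then stand; what a row does not reach is not made up. A row lasts 1/8 s, in which the tool goes at most 62.5 mm and 10.7 degrees, less where a joint would pass 70% of its speed; a pose out of reach is approached as far as the arm can. A call with a gripper value outside its range is refused whole. The fingers move at their own pace and stop on an object; "force" is the grip in N (left out, the last holds). Time passes only in rows, so rows that do not move let the fingers close. It gives the time, the measured TCP pose, the force and the opening at its end, in the units of the state.
- manip.get_obs(): the state, without advancing time (a new reading comes with each control period).
- viewer.camera(name): name is "scene" or "top" or "wrist"; returns (picture, depth): 420x560x3 uint8, red, green, blue; 420x560 float32, m along the optical axis (not along the pixel's ray), 0 where there is no reading.
- viewer.calibration(name): a dict with "fx", "fy", "cx", "cy" (pixels), "R" (3x3) and "t" (3): a world point X has camera coordinates R X + t; the wrist camera has in their place "T_tool_cam" (4x4, takes a point from camera to tool coordinates, whose origin is the TCP and whose axes are the flange's). Camera axes: x right, y down, z forward; pixel columns grow to the right and rows downward; lengths in m; the calibration is good to about 2 mm. A picture is of the moment at which its call begins: read the wrist's pose just before it. calibration takes no time and is no camera call.
- manip.hand_in(): hands the job in, once; it reports no verdict.
The state is a dict: "clock": time; "joint_pos": joint angles; "joint_velocities": joint speeds; "tau": joint torques, N m; "position": TCP position; "ee_rot": TCP orientation; "ft_force": force on the tool from outside, world axes, zero at the start; "torque": the same for the moment, N m; "grip_width": opening from 0.0 (shut) to 1.0 (fully open).
Only numpy, scipy, OpenCV 4.12 (cv2) and the standard library are available. Lean on these libraries where they do the work, as an engineer would, in place of code of your own. Each camera call takes 0.05 s, during which the arm holds its last target.

## Task

Sort the three small round pieces lying loose on the turntable: both lens caps go into the wide ceramic cup, and the clear glass filter goes into the empty compartment of the clear filter case, set down gently (not dropped) to lie flat beside the filter already there. Once the filter is in, shut the case's lid fully. Leave the two lenses and the blower standing where they are on the turntable.

Things in the scene. Friction and masses are not known exactly. Their poses are not given: they have to be found in the camera images.
- turntable: Lazy susan of white plastic: plain round plate 300 mm across, top 24 mm above the shelf, turning stiffly (0.12 N m) about its upright axis. Origin: on the axis, at shelf height. About 105 mm from the axis, some 72 degrees apart and in varying order, stand the two lenses and the three loose pieces; the blower is in the middle.
- filter: Glass lens filter lying flat: a thin black metal ring with a clear pane one can see through, 54 mm across, 8 mm thick, 22 g. Origin: centre of its underside, z axis up through its top face.
- cased_filter: Another filter, exactly like the first, that already lies flat in one compartment (either one) of the case and stays there. Origin: centre of its underside, z axis up through its top face.
- felt_pad: Thin round pad of pale felt, 58 mm across and 1 mm thick, fixed, so soft that it adds no height, in the middle of the floor of the compartment that is empty; the filter is laid over it. Origin: centre of its underside, 4 mm above the shelf.
- front_cap: Front lens cap lying flat: a solid black plastic disc 55 mm across, 9 mm thick, with two grey pinch pads on its top, 15 g. Origin: centre of its underside, z axis up through its top face.
- rear_cap: Rear (mount) lens cap lying closed side up: a solid black plastic cap with a ribbed skirt and a grey ring on its top, 58 mm across, 21 mm tall, 20 g. Origin: centre of its underside, z axis up through its top face.
- lens_tall: Camera lens standing upright on the turntable, black barrel 68 mm across, 84 mm tall, with dark glass in its top; to be left alone. Origin: centre of its underside.
- lens_short: Shorter camera lens standing upright on the turntable, black barrel 66 mm across, 50 mm tall; to be left alone. Origin: centre of its underside.
- blower: Dark rubber dust blower standing upright in the middle of the turntable: bulb 55 mm across, 70 mm tall, thin nozzle up to 126 mm; to be left alone. Origin: centre of its underside.
- case: Open clear plastic filter case, fixed to the shelf: 120 mm along its x, 168 mm along its y, 16 mm tall, walls 4 mm thick, grey felt floor 4 mm above the shelf. A divider 4 mm thick along x at y = 0, as tall as the walls, makes two equal compartments. Origin: centre of its underside; its front (-x) faces roughly to the robot, its lid is hinged along its far (+x) edge.
- bay_left (a point): Centre of the floor of the case's +y compartment, which is 112 mm along the case's x and 78 mm along its y, and 12 mm deep. It lies at x = 0, y = +41 mm, z = 4 mm in the case's frame; its axes are those of the case.
- bay_right (a point): Centre of the floor of the case's -y compartment, of the same size, at x = 0, y = -41 mm, z = 4 mm in the case's frame.
- case_lid (a joint): Angle of the case's lid in rad: 0 fully shut, flat on the case; 1.57 upright; more leans away from the robot, to a stop at 2.0. It starts at 1.65 to 1.95. A stiff hinge (0.06 N m) holds it wherever it is left, so it must be pushed all the way down, with about 1 N near its free edge. Clear plate, 120 mm from hinge to free edge, 168 mm wide, 4 mm thick.
- lid_hinge (a point): Point in the middle of the lid's hinge line, at x = +60 mm, y = 0, z = 16.5 mm in the case's frame; the lid's underside passes through it and the hinge line runs along the case's y axis. Its axes are those of the case.
- lid_edge (a point): Middle of the lid's free edge, 120 mm from the hinge, half-way through the lid's thickness; moves with the lid. A tab 34 mm wide, 4 mm thick, juts 8 mm past the edge here.
- cup: Wide straight-sided white ceramic cup standing loose on the shelf, 128 mm across and 62 mm tall, walls 5 mm, inner floor 6 mm above the shelf, with a handle at its +y side reaching 37 mm past the wall; 380 g. One spare lens cap lies in it already and stays there. Origin: centre of its underside, z axis up.
- cup_in (a point): Centre of the cup's inner floor.
Not all that is in view belongs to the job. Leave any green or turquoise look-alike of the rear_cap alone.

How it is judged:
By the outcome, as a careful person would: the job done as asked, in the order asked, and still so for the second after the job is handed in, with the robot touching nothing.
It also fails if it takes over 72 s, if anything falls off the work surface, if the arm or the gripper's body presses on something with over 40 N, if the wrist force passes 120 N, or if a joint passes its speed limit or range.

## Working session

There is one attempt and no reset: what is moved stays moved. The work goes in short steps, Python scripts to look and compute and a tool call to move; the robot and the scene stay as the last step left them, time stands still between calls to the robot, and variables do not carry over. Pictures are saved under pics/ and viewed, and the job is handed in when it is done.

Besides the shell and the picture viewer there is one more tool, called after "Emit:" in YAML: its name, and indented under it one key for each argument. move_arm: Moves the arm, as the interface text tells. Its arguments: {"type":"object","properties":{"deltas":{"type":"array"},"force":{"type":"number"}},"required":["deltas"]}

```bash
mkdir -p pics; ls; cat > h.py <<'E'
import numpy as np, cv2
from workcell import manip, viewer
from scipy.spatial.transform import Rotation as R
def world(name,dep,cal,u,v,obs=None):
    z=dep[v,u]; p=np.stack([(u-cal['cx'])/cal['fx']*z,(v-cal['cy'])/cal['fy']*z,z],-1)
    if 'T_tool_cam' in cal:
        T=cal['T_tool_cam']; T=np.array(T); p=p@T[:3,:3].T+T[:3,3]
        return p@R.from_quat(obs['ee_rot']).as_matrix().T+np.array(obs['position'])
    return (p-np.array(cal['t']))@np.array(cal['R'])
def proj(cal,X,obs=None):
    X=np.atleast_2d(X)
    if 'T_tool_cam' in cal:
        T=np.array(cal['T_tool_cam']); 
        p=(X-np.array(obs['position']))@R.from_quat(obs['ee_rot']).as_matrix()
        p=(p-T[:3,3])@T[:3,:3]
    else: p=X@np.array(cal['R']).T+np.array(cal['t'])
    return np.stack([cal['fx']*p[:,0]/p[:,2]+cal['cx'],cal['fy']*p[:,1]/p[:,2]+cal['cy']],-1)
def grid(): 
    v,u=np.mgrid[0:420,0:560]; return u,v
E
python3 - <<'E'
from h import *
o=manip.get_obs(); print(o)
for n in ['top','scene']:
    p,d=viewer.camera(n); np.savez('%s0.npz'%n,p=p,d=d)
    cv2.imwrite('pics/%s0.png'%n,p[:,:,::-1]); print(viewer.calibration(n))
E
```

```text
pics
{'clock': 0.0, 'joint_pos': array([ 1.28038786,  0.33286128, -0.06468013,  1.46096309,  0.02162066,
        1.34987905, -0.08851135]), 'joint_velocities': array([ 3.22820924e-04,  4.24982418e-04, -7.96492297e-04,  1.84771182e-05,
       -9.48111588e-04, -5.75320896e-05, -9.54918018e-04]), 'tau': array([-6.85559939e-06, -6.25445580e+01,  4.96834936e-02, -3.91586959e+01,
        1.63128320e-02,  1.01835129e-02, -1.44439298e-06]), 'position': array([ 0.16526344, -0.60236326,  0.2305121 ]), 'ee_rot': array([ 9.91048245e-01,  1.33502346e-01, -1.40116914e-04, -6.93397291e-04]), 'ft_force': array([-0.23084158,  0.53503875, -0.40134267]), 'torque': array([-0.01393295,  0.00866124, -0.00630934]), 'grip_width': 1.0020923674997475}
{'fx': 527.5668042842502, 'fy': 527.5668042842502, 'cx': 283.37730460547914, 'cy': 207.899076607467, 'R': array([[-0.00720459, -0.99995549, -0.00609126],
       [-0.97231008,  0.00842804, -0.23354243],
       [ 0.23358338,  0.00424002, -0.97232753]]), 't': array([0.00565863, 0.55446222, 1.03342684])}
{'fx': 399.87249342672607, 'fy': 399.87249342672607, 'cx': 277.5481173984384, 'cy': 206.89783213322985, 'R': array([[-0.62031042,  0.78406474,  0.02138847],
       [ 0.49878043,  0.41536024, -0.76071936],
       [-0.60533715, -0.46121399, -0.64872843]]), 't': array([ 0.3401118 , -0.24246936,  1.43736372])}
```

View pics/top0.png

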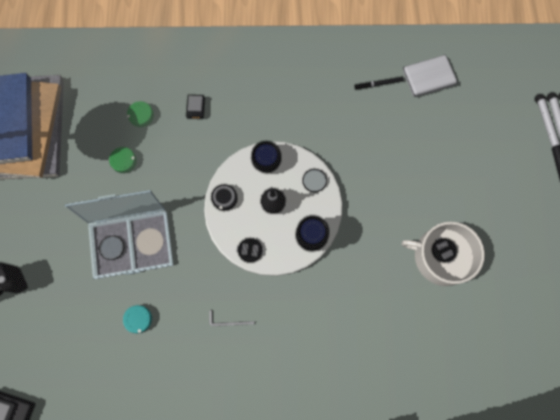

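View pics/scene0.png

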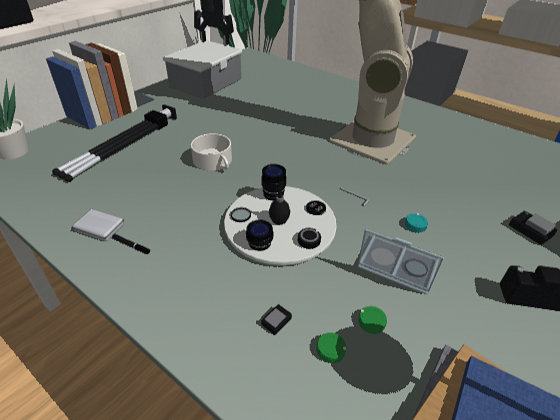

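The top view shows the three loose pieces on the white plate: rear cap (224,196), filter (315,181) and front cap (250,250). The lenses stand at (266,157) and (312,233), with the blower at (273,200). The case is at (130,240), with its empty bay and pad at (150,242) and the cased filter at (112,248). The cup is at (450,252). The green discs at (140,112) and (122,160) and the turquoise one at (137,319) are look-alikes to leave alone. Next I'll measure positions.

```bash
python3 - <<'E'
from h import *
z=np.load('top0.npz');p,d=z['p'],z['d'];cal=viewer.calibration('top');u,v=grid();W=world('top',d,cal,u,v)
def at(u,v): return W[v,u].round(4)
for n,uv in dict(rear=(224,196),filt=(315,181),front=(250,250),l1=(266,157),l2=(312,233),bl=(273,200),pad=(150,242),cf=(112,248),cupcap=(444,250),cupin=(462,262),plate=(285,262),desk=(350,330)).items(): print(n,at(*uv))
# turntable: pts z 0.018..0.03 white
c=p.astype(int)
m=(W[...,2]>.018)&(W[...,2]<.05)&(c.min(-1)>150)&(u>190)&(u<350)
pts=W[m][:,:2]; 
h=cv2.minEnclosingCircle(pts.astype(np.float32)); print('plate',h, np.median(W[m][:,2]))
def comp(box,zlo,zhi,extra=None):
    mm=(W[...,2]>zlo)&(W[...,2]<zhi)&(u>box[0])&(u<box[2])&(v>box[1])&(v<box[3])
    if extra is not None: mm&=extra
    q=W[mm]; print(box,len(q),cv2.minEnclosingCircle(q[:,:2].astype(np.float32)),q[:,:2].mean(0),np.median(q[:,2]))
dark=c.max(-1)<110
comp((205,178,244,214),.038,.06); comp((232,235,268,268),.029,.05); comp((298,165,332,197),.028,.05)
comp((245,135,287,175),.06,.12); comp((290,212,334,254),.06,.12); comp((410,215,490,290),.055,.09)
big=lambda b,k,n: cv2.imwrite(n,cv2.resize(p[b[1]:b[3],b[0]:b[2],::-1],None,fx=k,fy=k,interpolation=cv2.INTER_CUBIC))
big((60,180,190,285),6,'pics/case0.png'); big((195,130,355,285),5,'pics/tt0.png')
E
```

```text
rear [0.5866 0.128  0.0454]
filt [ 0.624  -0.0682  0.0256]
front [0.4714 0.0723 0.0346]
l1 [0.665  0.0374 0.0701]
l2 [ 0.4935 -0.0553  0.1043]
bl [0.5637 0.0221 0.0966]
pad [0.4955 0.2918 0.0045]
cf [0.4823 0.3722 0.0087]
cupcap [ 0.4707 -0.3402  0.018 ]
cupin [ 0.4464 -0.3806  0.0052]
plate [ 0.447  -0.0011  0.0232]
desk [ 0.3062 -0.1358  0.0015]
plate ((0.5699358582496643, 0.0254489965736866), 0.14955706894397736) 0.024381806858453377
(205, 178, 244, 214) 559 ((0.5879412889480591, 0.12959253787994385), 0.029638325795531273) [0.58649739 0.12911133] 0.04552016596589021
(232, 235, 268, 268) 524 ((0.4690333306789398, 0.07385842502117157), 0.033551450818777084) [0.47320666 0.07286897] 0.03318654205207759
(298, 165, 332, 197) 413 ((0.6226081252098083, -0.06752872467041016), 0.043972745537757874) [ 0.62556553 -0.06633828] 0.03049732289530844
(245, 135, 287, 175) 751 ((0.6702911257743835, 0.03760265186429024), 0.03381805121898651) [0.66949415 0.03792229] 0.07145233447460535
(290, 212, 334, 254) 1003 ((0.49782052636146545, -0.056521832942962646), 0.034730881452560425) [ 0.49500577 -0.05561931] 0.10503744655686321
(410, 215, 490, 290) 582 ((0.4636950194835663, -0.33510053157806396), 0.07375232130289078) [ 0.46080709 -0.34138253] 0.061333063950204644
```

View pics/case0.png

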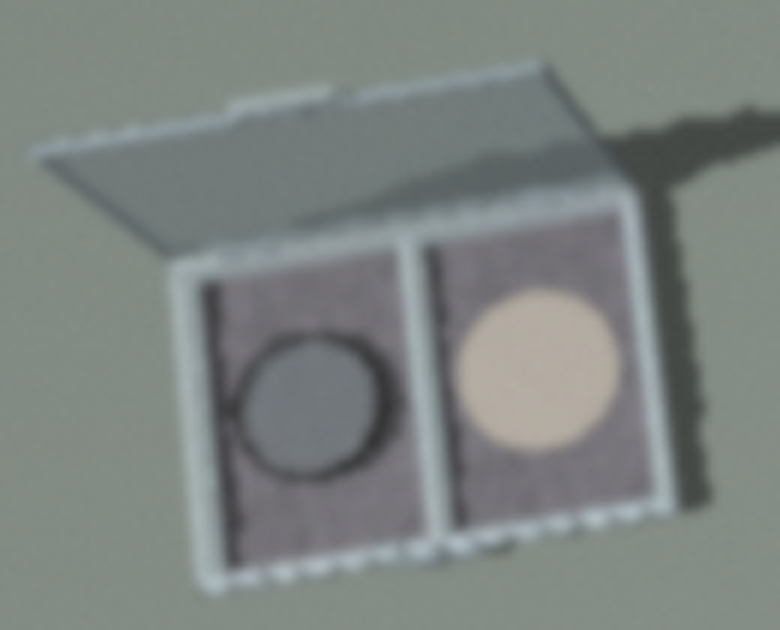

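View pics/tt0.png

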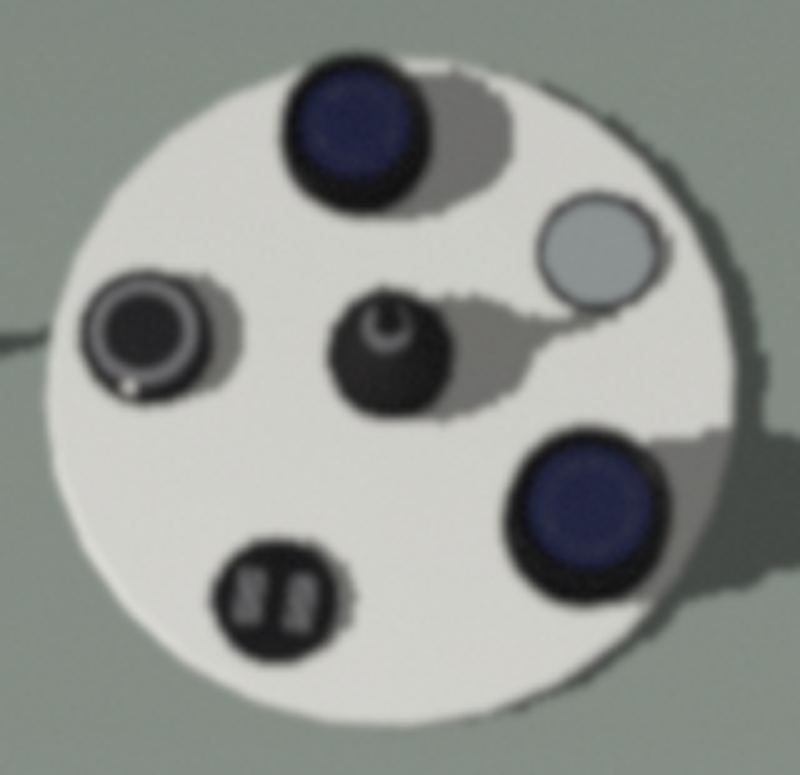

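```bash
cat >> h.py <<'E'
def ray(cal,uv,zp,obs=None):
    a=np.array([(uv[0]-cal['cx'])/cal['fx'],(uv[1]-cal['cy'])/cal['fy'],1.])
    if 'T_tool_cam' in cal:
        T=np.array(cal['T_tool_cam']); Rw=R.from_quat(obs['ee_rot']).as_matrix()
        o=Rw@T[:3,3]+np.array(obs['position']); dd=Rw@T[:3,:3]@a
    else:
        Rc=np.array(cal['R']); o=-Rc.T@np.array(cal['t']); dd=Rc.T@a
    return o+dd*(zp-o[2])/dd[2]
def ellipse(mask):
    cs,_=cv2.findContours(mask.astype(np.uint8),cv2.RETR_EXTERNAL,cv2.CHAIN_APPROX_NONE)
    c=max(cs,key=cv2.contourArea); return cv2.fitEllipse(c)
E
python3 - <<'E'
from h import *
z=np.load('top0.npz');p,d=z['p'],z['d'];cal=viewer.calibration('top');u,v=grid();c=p.astype(int)
def box(b,m): 
    o=np.zeros(u.shape,bool); o[b[1]:b[3],b[0]:b[2]]=m[b[1]:b[3],b[0]:b[2]]; return o
W=world('top',d,cal,u,v)
# filter: darker/bluish than plate
cr=c[165:198,300:332]; print(c[181,315],c[190,345-15],c[170,300],c[242,150],c[247,112],c[230,112])
f=box((300,166,333,196),(c[...,0]<170)); e=ellipse(f); print('filter',e,ray(cal,e[0],.031))
f=box((132,222,168,262),(c[...,0]>c[...,2]+15)&(c[...,0]>150)); e=ellipse(f); print('pad',e,ray(cal,e[0],.004))
# case corners from crop px (x/6+60, y/6+180)
P=lambda x,y:((x+.5)/6-.5+60,(y+.5)/6-.5+180)
for n,q in dict(hl=(172,262),hr=(634,190),fl=(207,585),fr=(672,508)).items(): print(n,ray(cal,P(*q),.016).round(4))
for n,q in dict(cf=(310,404)).items(): print(n,ray(cal,P(*q),.012).round(4))
for q in [(38,155),(545,66),(285,95)]:
    uu,vv=P(*q); 
    for dv in (-1,0,1,2): print('edge',W[int(round(vv))+dv,int(round(uu))].round(3),end=' ')
    print()
# cup rim fit
m=box((400,210,495,295),(W[...,2]>.05)&(W[...,2]<.075)); q=W[m]; 
from scipy.optimize import least_squares
q=q[q[:,1]<-.29]
r=least_squares(lambda s: np.hypot(q[:,0]-s[0],q[:,1]-s[1])-.0615,[.46,-.35],loss='soft_l1',f_scale=.003); print('cup',r.x,len(q),np.median(q[:,2]), cal and None)
E
```

```text
[139 146 145] [204 204 199] [205 204 200] [179 171 161] [114 119 124] [114 113 118]
filter ((313.9736328125, 181.39366149902344), (25.09837532043457, 31.543209075927734), 49.63922119140625) [ 0.62156693 -0.06560098  0.031     ]
pad ((149.35638427734375, 241.40570068359375), (22.443527221679688, 23.769346237182617), 53.349205017089844) [0.49692206 0.2934094  0.004     ]
hl [0.5358 0.4252 0.016 ]
hr [0.5611 0.259  0.016 ]
fl [0.4192 0.4035 0.016 ]
fr [0.4451 0.2403 0.016 ]
cf [0.4842 0.3729 0.012 ]
edge [0.548 0.424 0.141] edge [0.546 0.424 0.139] edge [0.547 0.429 0.129] edge [ 0.577  0.484 -0.001] 
edge [0.576 0.262 0.138] edge [0.573 0.262 0.14 ] edge [0.573 0.264 0.132] edge [0.572 0.265 0.128] 
edge [0.605 0.395 0.   ] edge [0.565 0.345 0.142] edge [0.563 0.345 0.141] edge [0.561 0.344 0.143] 
cup [ 0.46020839 -0.34277622] 546 0.06098696921302747 None
```

Emit:
move_arm:
  deltas:
    - [0.02, -0.024, 0, 0, 0, 0, 0.6]
    - [0.04, -0.048, 0, 0, 0, 0, 0.6]
    - [0.04, -0.048, 0, 0, 0, 0, 0.6]
    - [0.04, -0.048, 0, 0, 0, 0, 0.6]
    - [0.04, -0.048, 0, 0, 0, 0, 0.6]
    - [0.04, -0.048, 0, 0, 0, 0, 0.6]
    - [0.04, -0.048, 0, 0, 0, 0, 0.6]
    - [0.04, -0.048, 0, 0, 0, 0, 0.6]
    - [0.04, -0.048, 0, 0, 0, 0, 0.6]
    - [0.04, -0.048, 0, 0, 0, 0, 0.6]
  force: 25

```text
clock: 1.35
position: [0.4115, -0.0605, 0.2313]
ee_rot: [0.991, 0.133, 0.0, 0.0]
ft_force: [0.6, -0.6, -0.4]
grip_width: 0.8
```

Emit:
move_arm:
  deltas:
    - [0.035, -0.043, 0.01, 0, 0, 0, 0.6]
    - [0.03, -0.035, 0.01, 0, 0, 0, 0.6]
    - [0.02, -0.02, 0.01, 0, 0, 0, 0.6]
    - [0, 0, 0, 0, 0, 0, 0.6]

```text
clock: 1.85
position: [0.4669, 0.0566, 0.2004]
ee_rot: [0.991, 0.135, -0.001, -0.001]
ft_force: [0.2, -1.8, 0.5]
grip_width: 0.802
```

```bash
cat > look.py <<'E'
import sys
from h import *
n=sys.argv[1]
o=manip.get_obs(); p,d=viewer.camera('wrist'); cal=viewer.calibration('wrist')
cv2.imwrite('pics/%s.png'%n,p[:,:,::-1]); np.savez(n+'.npz',p=p,d=d,pos=o['position'],rot=o['ee_rot'])
print(o['clock'],o['position'].round(4),R.from_quat(o['ee_rot']).as_matrix().round(3).tolist(),o['grip_width'],o['ft_force'].round(2),o['joint_pos'].round(2)); 
E
python3 look.py w1; python3 -c "
from h import *
print(viewer.calibration('wrist'))"
```

```text
1.85 [0.4669 0.0566 0.2004] [[0.963, 0.268, -0.002], [0.268, -0.963, 0.002], [-0.001, -0.002, -1.0]] 0.8022066251474433 [ 0.15 -1.84  0.53] [ 0.62  0.07 -0.86  1.86  0.06  1.24 -1.55]
{'fx': 324.53941497956964, 'fy': 324.53941497956964, 'cx': 283.05348577339885, 'cy': 206.22464936427028, 'T_tool_cam': array([[ 9.20272369e-04, -9.49133995e-01, -3.14871105e-01,
         8.10282088e-02],
       [ 9.99999555e-01,  8.08355036e-04,  4.86023368e-04,
        -6.04217140e-04],
       [-2.06773658e-04, -3.14871412e-01,  9.49134317e-01,
        -1.42276968e-01],
       [ 0.00000000e+00,  0.00000000e+00,  0.00000000e+00,
         1.00000000e+00]])}
```

View pics/w1.png

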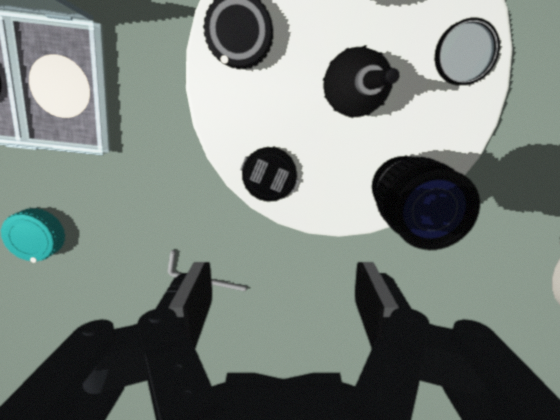

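The wrist view shows the front cap with two grey pads at (270,174), the rear cap with a grey ring at (237,27), the filter at (467,52), the tall lens at (430,205) and the pad at (60,85).

```bash
python3 - <<'E'
from h import *
z=np.load('w1.npz');p,d=z['p'],z['d'];o=dict(position=z['pos'],ee_rot=z['rot']);cal=viewer.calibration('wrist');u,v=grid();c=p.astype(int)
def box(b,m): 
    q=np.zeros(u.shape,bool); q[b[1]:b[3],b[0]:b[2]]=m[b[1]:b[3],b[0]:b[2]]; return q
W=world('wrist',d,cal,u,v,o)
print('plate z',np.median(W[190:225,270:340,2]),'desk',np.median(W[320:350,260:300,2]))
for n,b,zl,zh in [('front',(235,140,305,208),.029,.04),('rear',(195,0,280,75),.040,.06),('filt',(425,10,510,95),.0285,.04)]:
    m=box(b,(W[...,2]>zl)&(W[...,2]<zh)); q=W[m].astype(np.float32); print(n,len(q),cv2.minEnclosingCircle(q[:,:2]),np.median(q[:,2]))
f=box((425,10,510,95),c[...,0]<185); e=ellipse(f); print('filt',e,ray(cal,e[0],.030,o))
f=box((235,140,305,208),c[...,0]<60); e=ellipse(f); print('front',e,ray(cal,e[0],.031,o))
f=box((20,45,100,125),(c.min(-1)>190)); e=ellipse(f); print('pad',e,ray(cal,e[0],.004,o))
E
```

```text
plate z 0.023770029639176862 desk -0.00043552906766156085Traceback (most recent call last):
  File "<stdin>", line 8, in <module>
cv2.error: OpenCV(4.12.0) /io/opencv/modules/imgproc/src/shapedescr.cpp:201: error: (-215:Assertion failed) count >= 0 && (depth == CV_32F || depth == CV_32S) in function 'minEnclosingCircle'
```

```bash
python3 - <<'E'
from h import *
z=np.load('w1.npz');p,d=z['p'],z['d'];o=dict(position=z['pos'],ee_rot=z['rot']);cal=viewer.calibration('wrist');u,v=grid();c=p.astype(int)
def box(b,m): 
    q=np.zeros(u.shape,bool); q[b[1]:b[3],b[0]:b[2]]=m[b[1]:b[3],b[0]:b[2]]; return q
W=world('wrist',d,cal,u,v,o)
for n,b,zl,zh in [('front',(235,140,305,208),.029,.04),('rear',(195,0,280,75),.040,.06),('filt',(425,10,510,95),.0285,.04)]:
    m=box(b,(W[...,2]>zl)&(W[...,2]<zh)); q=np.ascontiguousarray(W[m][:,:2],np.float32); print(n,len(q),len(q) and cv2.minEnclosingCircle(q.reshape(-1,1,2)),np.median(W[m][:,2]))
f=box((425,10,510,95),c[...,0]<185); e=ellipse(f); print('filt',e,ray(cal,e[0],.030,o))
f=box((235,140,305,208),c[...,0]<60); e=ellipse(f); print('front',e,ray(cal,e[0],.031,o))
f=box((20,45,100,125),(c.min(-1)>190)); e=ellipse(f); print('pad',e,ray(cal,e[0],.004,o))
E
```

```text
front 2437 ((0.4723747670650482, 0.07285758852958679), 0.029308106750249863) 0.032740326566234934
rear 3934 ((0.586301326751709, 0.12953931093215942), 0.029292281717061996) 0.044840795839173456
filt 2594 ((0.6249905228614807, -0.06610085815191269), 0.027870021760463715) 0.02964933617670902
filt ((464.5509033203125, 54.21638870239258), (59.326045989990234, 87.1373291015625), 44.55820083618164) [ 0.62297249 -0.0643856   0.03      ]
front ((269.3980407714844, 173.70314025878906), (52.196685791015625, 53.488929748535156), 103.24327850341797) [0.47367544 0.07314662 0.031     ]
pad ((58.880653381347656, 85.72279357910156), (53.89503479003906, 67.15975189208984), 140.35574340820312) [0.49690338 0.29384997 0.004     ]
```

Emit:
move_arm:
  deltas:
    - [0.01, -0.014, 0.03, 0, 0, 0, 0.6]
    - [0, 0, 0.05, 0, 0, 0, 0.6]
    - [0, 0, 0.05, 0, 0, 0, 0.6]
    - [0, 0, 0.03, 0, 0, 0, 0.6]
    - [0, 0, 0.012, 0, 0, 0, 0.6]
    - [0, 0, 0.005, 0, 0, 0, 0.6]
    - [0, 0, 0, 0, 0, 0, 0.6]

```text
clock: 2.78
position: [0.4738, 0.0704, 0.0252]
ee_rot: [0.991, 0.133, 0.001, 0.0]
ft_force: [0.6, 0.9, 0.9]
grip_width: 0.799
```

```bash
python3 look.py w2
```

```text
2.775 [0.4738 0.0704 0.0252] [[0.965, 0.264, 0.001], [0.264, -0.965, -0.0], [0.001, 0.001, -1.0]] 0.7991393983493612 [0.55 0.88 0.88] [ 0.48  0.36 -0.81  2.01  0.33  0.9  -1.81]
```

View pics/w2.png

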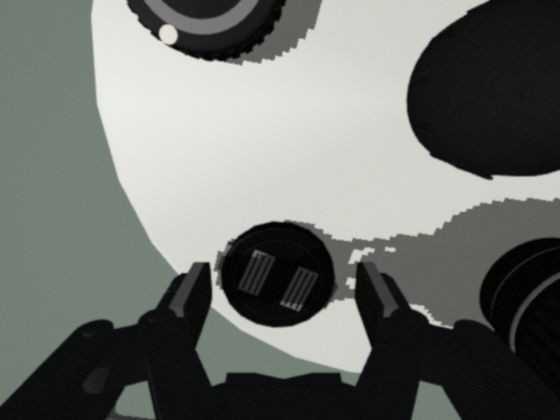

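The front cap sits between the pads at (278,275), about 2 mm left of centre. I'll lower a little, close and lift.

Emit:
move_arm:
  deltas:
    - [-0.001, -0.002, 0.003, 0, 0, 0, 0.6]
    - [0, 0, 0, 0, 0, 0, 0.2]
    - [0, 0, 0, 0, 0, 0, -0.2]
    - [0, 0, 0, 0, 0, 0, -0.2]
    - [0, 0, 0, 0, 0, 0, -0.2]

```text
clock: 3.45
position: [0.4717, 0.0726, 0.0218]
ee_rot: [0.991, 0.134, 0.0, 0.0]
ft_force: [-2.1, 0.2, 5.3]
grip_width: 0.63
```

Emit:
move_arm:
  deltas:
    - [0, 0, -0.01, 0, 0, 0, -0.2]
    - [0, 0, -0.03, 0, 0, 0, -0.2]
    - [0, 0, -0.05, 0, 0, 0, -0.2]
    - [0, 0, -0.05, 0, 0, 0, -0.2]

```text
clock: 3.95
position: [0.4714, 0.0726, 0.1633]
ee_rot: [0.991, 0.134, 0.0, -0.0]
ft_force: [1.5, -0.5, -0.5]
grip_width: 0.626
```

```bash
python3 look.py w3
```

```text
3.95 [0.4714 0.0726 0.1633] [[0.964, 0.265, 0.0], [0.265, -0.964, 0.0], [0.0, -0.0, -1.0]] 0.6259962007338793 [ 1.52 -0.53 -0.51] [ 0.6   0.14 -0.89  1.89  0.12  1.17 -1.64]
```

View pics/w3.png

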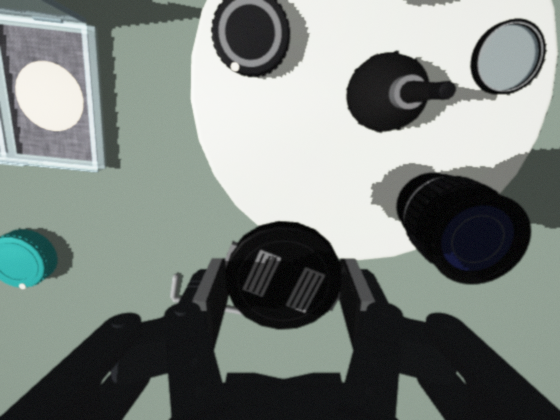

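Emit:
move_arm:
  deltas:
    - [-0.01, 0.03, 0, 0, 0, 0, -0.2]
    - [-0.0165, 0.053, 0, 0, 0, 0, -0.2]
    - [-0.0165, 0.053, 0, 0, 0, 0, -0.2]
    - [-0.0165, 0.053, 0, 0, 0, 0, -0.2]
    - [-0.0165, 0.053, 0, 0, 0, 0, -0.2]
    - [-0.0165, 0.053, 0, 0, 0, 0, -0.2]
    - [-0.0165, 0.053, 0, 0, 0, 0, -0.2]
    - [-0.0165, 0.05, 0, 0, 0, 0, -0.2]
    - [0, 0, 0.01, 0, 0, 0, -0.2]
    - [0, 0, 0.0, 0, 0, 0, -0.2]

```text
clock: 5.25
position: [0.4558, -0.3436, 0.1509]
ee_rot: [0.991, 0.134, -0.0, -0.001]
ft_force: [-0.2, 0.4, 0.3]
grip_width: 0.622
```

```bash
python3 look.py w4
```

```text
5.25 [ 0.4558 -0.3436  0.1509] [[0.964, 0.265, -0.001], [0.265, -0.964, 0.002], [-0.0, -0.002, -1.0]] 0.622007302917789 [-0.17  0.45  0.27] [ 1.04  0.33 -0.57  1.68  0.19  1.18 -0.87]
```

View pics/w4.png

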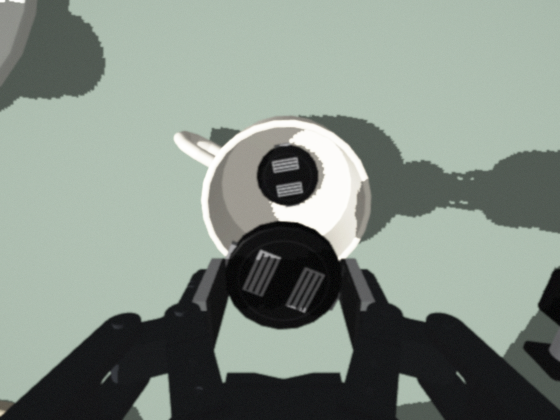

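The cup rim spans columns 203–370 and the spare cap inside is at (288,175). I'll refine the rim centre before going in.

```bash
cat > cup.py <<'E'
import sys
from h import *
from scipy.optimize import least_squares
z=np.load(sys.argv[1]+'.npz');p,d=z['p'],z['d'];o=dict(position=z['pos'],ee_rot=z['rot']);cal=viewer.calibration('wrist');u,v=grid()
W=world('wrist',d,cal,u,v,o)
q=W[(W[...,2]>.056)&(W[...,2]<.07)&(v<260)]; q=q[(np.hypot(q[:,0]-.46,q[:,1]+.343)<.07)]
r=least_squares(lambda s: np.hypot(q[:,0]-s[0],q[:,1]-s[1])-.0615,[.46,-.343],loss='soft_l1',f_scale=.002); print('cup',r.x,len(q),np.median(q[:,2]))
E
python3 cup.py w4
```

```text
cup [ 0.45974353 -0.34442793] 2870 0.06138015345414705
```

Emit:
move_arm:
  deltas:
    - [0.002, 0, 0.04, 0, 0, 0, -0.2]
    - [0, 0, 0.04, 0, 0, 0, -0.2]
    - [0, 0, 0.025, 0, 0, 0, -0.2]
    - [0, 0, 0.008, 0, 0, 0, -0.2]
    - [0, 0, 0, 0, 0, 0, 0.4]
    - [0, 0, 0, 0, 0, 0, 0.6]
    - [0, 0, 0, 0, 0, 0, 0.6]
    - [0, 0, -0.04, 0, 0, 0, 0.6]
    - [0, 0, -0.055, 0, 0, 0, 0.6]
    - [0, 0, -0.03, 0, 0, 0, 0.6]

```text
clock: 6.55
position: [0.4589, -0.3446, 0.1669]
ee_rot: [0.991, 0.134, 0.001, 0.001]
ft_force: [0.1, -0.1, -0.9]
grip_width: 0.802
```

```bash
python3 look.py w5; python3 cup.py w5
```

```text
6.55 [ 0.4589 -0.3446  0.1669] [[0.964, 0.265, 0.003], [0.265, -0.964, -0.003], [0.002, 0.003, -1.0]] 0.8016019915635956 [ 0.09 -0.11 -0.92] [ 1.04  0.32 -0.57  1.66  0.18  1.21 -0.87]
cup [ 0.45999736 -0.34445233] 2744 0.06130762133667904
```

View pics/w5.png

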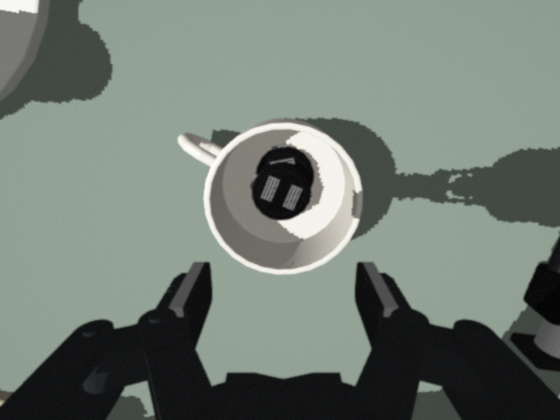

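Front cap is in the cup, resting on the spare (282,195), and the cup hasn't moved. Next is the rear cap, the black one with the grey ring, standing on the turntable.

Emit:
move_arm:
  deltas:
    - [0.0135, -0.0233, -0.003, 0, 0, 0, 0.6]
    - [0.0275, -0.047, 0, 0, 0, 0, 0.6]
    - [0.0275, -0.047, 0, 0, 0, 0, 0.6]
    - [0.0275, -0.047, 0, 0, 0, 0, 0.6]
    - [0.0275, -0.047, 0, 0, 0, 0, 0.6]
    - [0.0275, -0.047, 0, 0, 0, 0, 0.6]
    - [0.0275, -0.047, 0, 0, 0, 0, 0.6]
    - [0.0275, -0.047, 0, 0, 0, 0, 0.6]
    - [0.0275, -0.047, 0, 0, 0, 0, 0.6]
    - [0.0145, -0.024, 0, 0, 0, 0, 0.6]

```text
clock: 7.85
position: [0.585, 0.1334, 0.1667]
ee_rot: [0.991, 0.135, 0.0, -0.001]
ft_force: [0.3, 0.5, -0.4]
grip_width: 0.802
```

Emit:
move_arm:
  deltas:
    - [0, 0, 0.02, 0, 0, 0, 0.6]
    - [0, 0, 0.02, 0, 0, 0, 0.6]
    - [0, 0, 0, 0, 0, 0, 0.6]

```text
clock: 8.22
position: [0.5839, 0.1276, 0.1239]
ee_rot: [0.991, 0.133, -0.002, 0.001]
ft_force: [0.1, -0.4, 0.5]
grip_width: 0.801
```

```bash
python3 look.py w6
```

```text
8.225 [0.5839 0.1276 0.1239] [[0.965, 0.263, -0.004], [0.263, -0.965, -0.002], [-0.004, 0.001, -1.0]] 0.8011448744864911 [ 0.11 -0.42  0.46] [ 0.32  0.47 -0.78  1.63  0.35  1.19 -1.84]
```

View pics/w6.png

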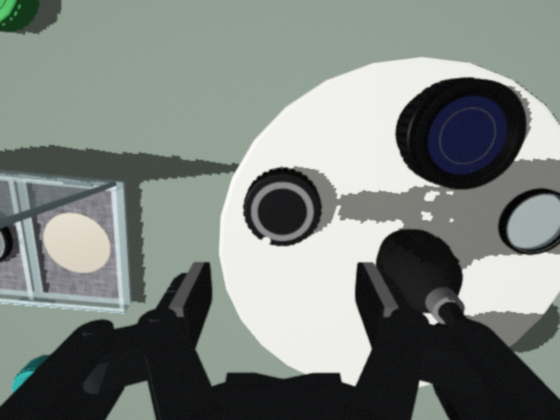

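The rear cap is at (282,206) with a grey ring on a black body, so it is the right piece and not the green one. The right finger clears the blower by about 28 mm.

Emit:
move_arm:
  deltas:
    - [0.002, -0.001, 0.03, 0, 0, 0, 0.6]
    - [0, 0, 0.04, 0, 0, 0, 0.6]
    - [0, 0, 0.02, 0, 0, 0, 0.6]
    - [0, 0, 0.007, 0, 0, 0, 0.6]
    - [0, 0, 0, 0, 0, 0, 0.6]

```text
clock: 8.9
position: [0.5872, 0.1313, 0.03]
ee_rot: [0.991, 0.133, 0.0, -0.0]
ft_force: [0.3, 0.6, 1.2]
grip_width: 0.8
```

Emit:
move_arm:
  deltas:
    - [0, 0, 0, 0, 0, 0, 0.2]
    - [0, 0, 0, 0, 0, 0, -0.1]
    - [0, 0, 0, 0, 0, 0, -0.1]
    - [0, 0, 0, 0, 0, 0, -0.1]

```text
clock: 9.4
position: [0.5877, 0.1314, 0.0309]
ee_rot: [0.991, 0.133, 0.001, 0.0]
ft_force: [-0.0, 0.9, 7.7]
grip_width: 0.665
```

Emit:
move_arm:
  deltas:
    - [0, 0, -0.01, 0, 0, 0, -0.1]
    - [0, 0, -0.03, 0, 0, 0, -0.1]
    - [0, 0, -0.05, 0, 0, 0, -0.1]
    - [0, 0, -0.05, 0, 0, 0, -0.1]
    - [0, 0, -0.03, 0, 0, 0, -0.1]

```text
clock: 10.02
position: [0.5872, 0.1317, 0.2029]
ee_rot: [0.991, 0.134, 0.002, -0.0]
ft_force: [0.9, -0.0, -1.0]
grip_width: 0.662
```

```bash
python3 look.py w7
```

```text
10.025 [0.5872 0.1317 0.2029] [[0.964, 0.265, 0.003], [0.265, -0.964, 0.0], [0.003, 0.0, -1.0]] 0.6623461687073607 [ 0.89 -0.01 -1.03] [ 0.33  0.41 -0.81  1.53  0.3   1.33 -1.81]
```

View pics/w7.png

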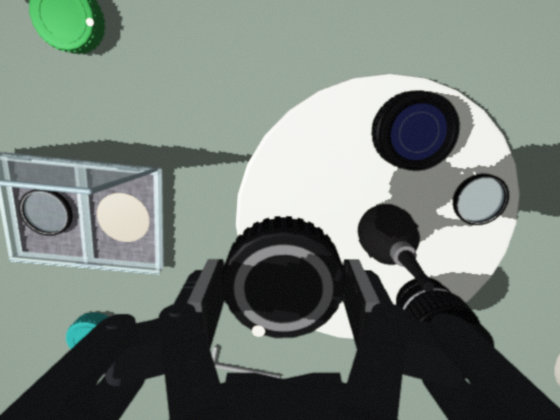

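Emit:
move_arm:
  deltas:
    - [-0.0138, 0.0236, 0, 0, 0, 0, -0.1]
    - [-0.0277, 0.0472, 0, 0, 0, 0, -0.1]
    - [-0.0277, 0.0472, 0, 0, 0, 0, -0.1]
    - [-0.0277, 0.0472, 0, 0, 0, 0, -0.1]
    - [-0.0277, 0.0472, 0, 0, 0, 0, -0.1]
    - [-0.0277, 0.0472, 0, 0, 0, 0, -0.1]
    - [-0.0277, 0.0472, 0, 0, 0, 0, -0.1]
    - [-0.0277, 0.0472, 0, 0, 0, 0, -0.1]
    - [-0.0277, 0.0472, 0, 0, 0, 0, -0.1]
    - [-0.0144, 0.0236, 0, 0, 0, 0, -0.1]

```text
clock: 11.32
position: [0.4566, -0.3477, 0.1996]
ee_rot: [0.991, 0.132, -0.0, 0.0]
ft_force: [0.6, 0.2, -0.7]
grip_width: 0.662
```

Emit:
move_arm:
  deltas:
    - [0, 0, 0.03, 0, 0, 0, -0.1]
    - [0, 0, 0.03, 0, 0, 0, -0.1]
    - [0, 0, 0, 0, 0, 0, -0.1]

```text
clock: 11.7
position: [0.4571, -0.3437, 0.1379]
ee_rot: [0.991, 0.134, -0.001, -0.001]
ft_force: [0.5, -0.2, -0.4]
grip_width: 0.666
```

```bash
python3 look.py w8; python3 cup.py w8
```

```text
11.7 [ 0.4571 -0.3437  0.1379] [[0.964, 0.265, -0.003], [0.265, -0.964, 0.002], [-0.002, -0.003, -1.0]] 0.6657479932672667 [ 0.48 -0.15 -0.38] [ 1.04  0.35 -0.57  1.69  0.2   1.17 -0.89]
cup [ 0.45968916 -0.34447167] 3051 0.06132616500121946
```

View pics/w8.png

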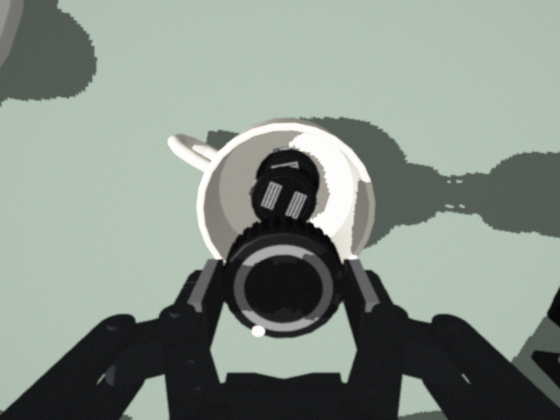

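The rear cap is over the cup, centred on the rim (198–374). I'll lower it in and release.

Emit:
move_arm:
  deltas:
    - [0.001, 0, 0.04, 0, 0, 0, -0.1]
    - [0, 0, 0.035, 0, 0, 0, -0.1]
    - [0, 0, 0.016, 0, 0, 0, -0.1]
    - [0, 0, 0.004, 0, 0, 0, -0.1]
    - [0, 0, 0, 0, 0, 0, -0.1]

```text
clock: 12.38
position: [0.4599, -0.3447, 0.0456]
ee_rot: [0.991, 0.133, 0.001, 0.001]
ft_force: [0.5, 0.2, -0.2]
grip_width: 0.661
```

Emit:
move_arm:
  deltas:
    - [0, 0, 0, 0, 0, 0, 0.4]
    - [0, 0, 0, 0, 0, 0, 0.6]
    - [0, 0, 0, 0, 0, 0, 0.6]
    - [0, 0, -0.04, 0, 0, 0, 0.6]
    - [0, 0, -0.055, 0, 0, 0, 0.6]
    - [0, 0, -0.05, 0, 0, 0, 0.6]

```text
clock: 13.12
position: [0.4592, -0.3442, 0.1913]
ee_rot: [0.991, 0.134, 0.0, 0.0]
ft_force: [0.2, -1.1, -0.5]
grip_width: 0.804
```

```bash
python3 look.py w9; python3 cup.py w9
```

```text
13.125 [ 0.4592 -0.3442  0.1913] [[0.964, 0.265, 0.0], [0.265, -0.964, -0.0], [0.0, 0.0, -1.0]] 0.8043938081629726 [ 0.16 -1.09 -0.54] [ 1.05  0.3  -0.59  1.63  0.17  1.26 -0.87]
cup [ 0.46039839 -0.34439378] 2810 0.06128904763228031
```

View pics/w9.png

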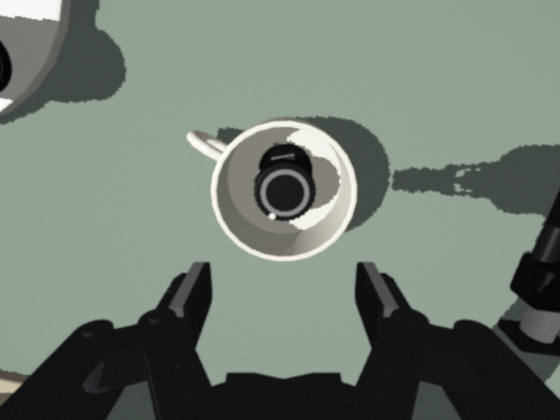

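Both caps are inside the cup: the rear cap at (285,190) is stacked over the others and below the rim, and the cup hasn't moved. Next is the filter, so I'll move over it and turn the jaws parallel to the case's x axis.

Emit:
move_arm:
  deltas:
    - [0.02, -0.0187, 0, 0, 0, 0, 0.6]
    - [0.039, -0.0374, 0, 0, 0, 0, 0.6]
    - [0.039, -0.0374, 0, 0, 0, 0, 0.6]
    - [0.039, -0.0374, 0, 0, 0, 0, 0.6]
    - [0.039, -0.0374, 0, 0, 0, 0, 0.6]
    - [0.039, -0.0374, 0, 0, 0, 0, 0.6]
    - [0.019, -0.0187, 0, 0, 0, 0, 0.6]
    - [0, 0, 0, 0, 0, -7, 0.6]
    - [0, 0, 0, 0, 0, -10, 0.6]
    - [0, 0, 0, 0, 0, -10, 0.6]

```text
clock: 14.42
position: [0.6255, -0.0658, 0.1891]
ee_rot: [0.931, 0.364, -0.0, 0.0]
ft_force: [-1.0, 0.2, 0.6]
grip_width: 0.8
```

Emit:
move_arm:
  deltas:
    - [0, 0, 0, 0, 0, -10, 0.6]
    - [0, 0, 0, 0, 0, -10, 0.6]
    - [0, 0, 0, 0, 0, -10, 0.6]
    - [0, 0, 0.015, 0, 0, -10, 0.6]
    - [0, 0, 0.015, 0, 0, -10, 0.6]
    - [0, 0, 0.02, 0, 0, -7, 0.6]
    - [0, 0, 0, 0, 0, 0, 0.6]
    - [0, 0, 0, 0, 0, 0, 0.6]

```text
clock: 15.42
position: [0.6258, -0.0659, 0.14]
ee_rot: [0.648, 0.761, 0.0, 0.0]
ft_force: [-0.4, 0.2, 0.4]
grip_width: 0.798
```

```bash
python3 look.py w10; python3 - <<'E'
from h import *
z=np.load('w10.npz');p,d=z['p'],z['d'];o=dict(position=z['pos'],ee_rot=z['rot']);cal=viewer.calibration('wrist');u,v=grid()
W=world('wrist',d,cal,u,v,o)
m=(W[...,2]>.0285)&(W[...,2]<.036)&(np.hypot(W[...,0]-.625,W[...,1]+.066)<.04); q=np.ascontiguousarray(W[m][:,:2],np.float32); print(len(q),cv2.minEnclosingCircle(q.reshape(-1,1,2)),np.percentile(q,[1,99],axis=0).mean(0))
print(proj(cal,[[.625,-.066,.031]],o))
E
```

```text
15.425 [ 0.6258 -0.0659  0.14  ] [[-0.16, 0.987, 0.001], [0.987, 0.16, 0.0], [-0.0, 0.001, -1.0]] 0.7983511928036828 [-0.45  0.19  0.43] [ 0.71  0.58 -0.94  1.52  0.48  1.28 -0.13]
2456 ((0.6249924302101135, -0.06609035283327103), 0.02739057131111622) [ 0.62528683 -0.06560423]
[[281.89092043 203.97346243]]
```

View pics/w10.png

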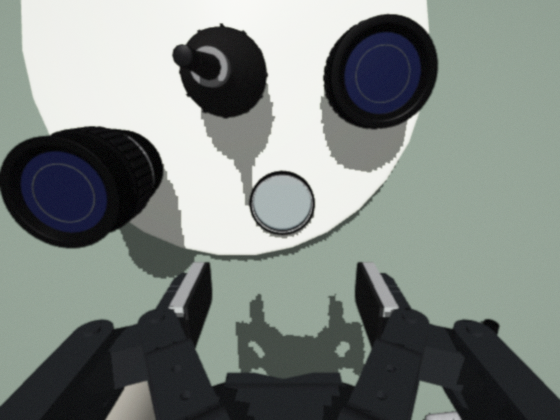

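The filter is at (282,203), a clear pane with a thin black ring, and matches the depth fit (0.625, −0.066). I'll descend.

Emit:
move_arm:
  deltas:
    - [0, 0, 0.04, 0, 0, 0, 0.6]
    - [0, -0.001, 0.05, 0, 0, 0, 0.6]
    - [0, 0, 0.02, 0, 0, 0, 0.6]
    - [0, 0, 0.006, 0, 0, 0, 0.6]
    - [0, 0, 0, 0, 0, 0, 0.6]

```text
clock: 16.1
position: [0.6255, -0.066, 0.0247]
ee_rot: [0.647, 0.762, 0.001, 0.001]
ft_force: [0.4, -0.2, -0.3]
grip_width: 0.8
```

```bash
python3 look.py w11
```

```text
16.1 [ 0.6255 -0.066   0.0247] [[-0.162, 0.987, 0.002], [0.987, 0.162, -0.0], [-0.0, 0.002, -1.0]] 0.7998367985547423 [ 0.4  -0.16 -0.34] [ 0.67  0.7  -0.87  1.62  0.58  1.1  -0.19]
```

View pics/w11.png

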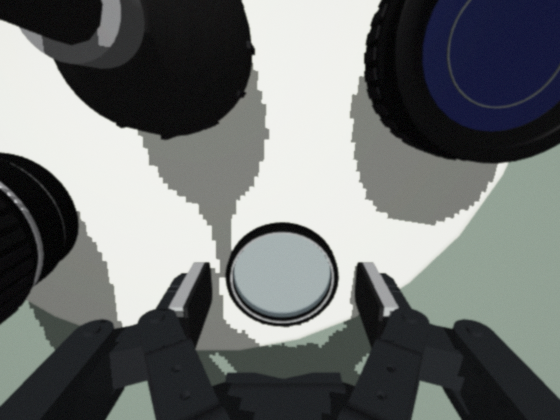

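The filter is centred between the pads (282,273). I'll lower 2 mm and close at 20 N.

Emit:
move_arm:
  deltas:
    - [0, 0, 0.002, 0, 0, 0, 0.6]
    - [0, 0, 0, 0, 0, 0, 0.3]
    - [0, 0, 0, 0, 0, 0, 0.0]
    - [0, 0, 0, 0, 0, 0, -0.2]
    - [0, 0, 0, 0, 0, 0, -0.2]
    - [0, 0, 0, 0, 0, 0, -0.2]
  force: 22

```text
clock: 16.9
position: [0.6249, -0.0662, 0.0221]
ee_rot: [0.647, 0.762, 0.0, 0.0]
ft_force: [-1.1, 0.2, 5.7]
grip_width: 0.618
```

Emit:
move_arm:
  deltas:
    - [0, 0, -0.008, 0, 0, 0, -0.2]
    - [0, 0, -0.02, 0, 0, 0, -0.2]
    - [0, 0, -0.04, 0, 0, 0, -0.2]
    - [0, 0, -0.05, 0, 0, 0, -0.2]
    - [0, 0, -0.05, 0, 0, 0, -0.2]
    - [0, 0, -0.02, 0, 0, 0, -0.2]
    - [0, 0, 0, 0, 0, 0, -0.2]

```text
clock: 17.77
position: [0.625, -0.0659, 0.2111]
ee_rot: [0.647, 0.762, 0.001, 0.001]
ft_force: [0.3, 0.1, -1.2]
grip_width: 0.618
```

```bash
python3 look.py w12
```

```text
17.775 [ 0.625  -0.0659  0.2111] [[-0.162, 0.987, 0.003], [0.987, 0.162, -0.001], [-0.001, 0.003, -1.0]] 0.6175416334039571 [ 0.29  0.11 -1.16] [ 0.73  0.52 -0.97  1.44  0.43  1.4  -0.09]
```

View pics/w12.png

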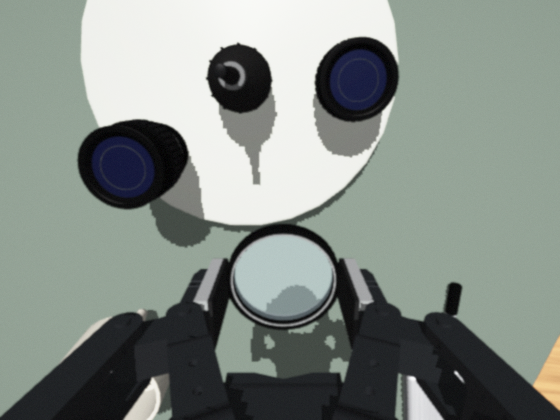

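The filter is held level in the pads at (284,275). I'll carry it to above the empty bay.

Emit:
move_arm:
  deltas:
    - [0.02, -0.004, 0, 0, 0, 0, -0.2]
    - [0.04, -0.007, 0, 0, 0, 0, -0.2]
    - [0.05, -0.009, 0, 0, 0, 0, -0.2]
    - [0.05, -0.009, 0, 0, 0, 0, -0.2]
    - [0.05, -0.009, 0, 0, 0, 0, -0.2]
    - [0.05, -0.009, 0, 0, 0, 0, -0.2]
    - [0.05, -0.009, 0, 0, 0, 0, -0.2]
    - [0.04, -0.008, 0, 0, 0, 0, -0.2]
    - [0.0245, -0.004, 0, 0, 0, 0, -0.2]
    - [0, 0, 0, 0, 0, 0, -0.2]

```text
clock: 19.08
position: [0.4936, 0.2951, 0.2083]
ee_rot: [0.645, 0.764, -0.001, -0.001]
ft_force: [0.0, -0.5, -0.4]
grip_width: 0.614
```

```bash
python3 look.py w13; python3 - <<'E'
from h import *
p,d=viewer.camera('top'); np.savez('top1.npz',p=p,d=d); cv2.imwrite('pics/top1.png',p[:,:,::-1])
E
```

```text
19.075 [0.4936 0.2951 0.2083] [[-0.168, 0.986, -0.002], [0.986, 0.168, 0.0], [0.0, -0.002, -1.0]] 0.6137393447276085 [ 0.01 -0.54 -0.35] [ 0.23  0.44 -1.09  1.59  0.4   1.36 -0.73]
```

View pics/w13.png

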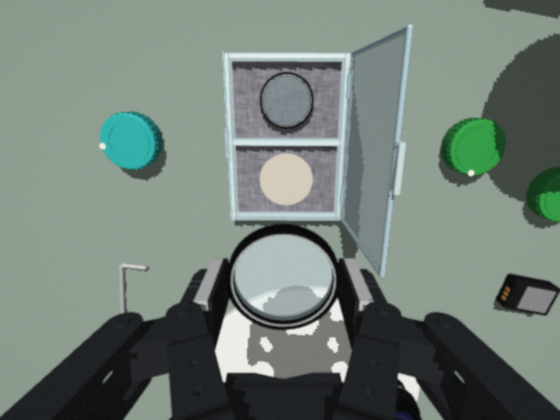

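View pics/top1.png

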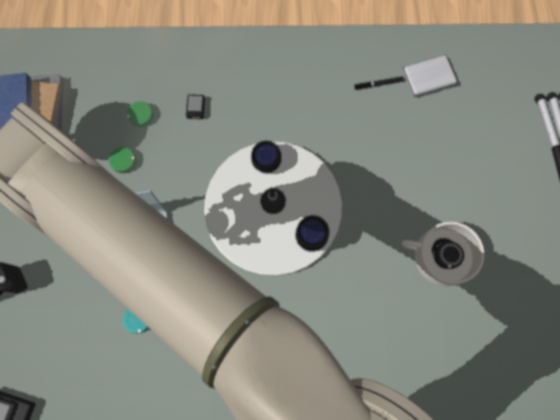

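The wrist view shows the empty bay with the pad at (286,180), the cased filter at (287,99) and the lid standing open on the right. I'll measure the pad and case corners.

```bash
python3 - <<'E'
from h import *
z=np.load('w13.npz');p,d=z['p'],z['d'];o=dict(position=z['pos'],ee_rot=z['rot']);cal=viewer.calibration('wrist');c=p.astype(int);u,v=grid()
W=world('wrist',d,cal,u,v,o)
def box(b,m): 
    q=np.zeros(u.shape,bool); q[b[1]:b[3],b[0]:b[2]]=m[b[1]:b[3],b[0]:b[2]]; return q
f=box((250,148,322,212),(c[...,0]>c[...,2]+12)&(c[...,0]>170)); e=ellipse(f); print('pad',e,ray(cal,e[0],.004,o))
for q in [(223.5,53.5),(351,53.5),(231,222.5),(342,219)]: print(q,ray(cal,q,.016,o).round(4))
m=box((225,55,345,215),(W[...,2]>.013)&(W[...,2]<.019)); q=np.ascontiguousarray(W[m][:,:2],np.float32).reshape(-1,1,2); r=cv2.minAreaRect(q); print(r,cv2.boxPoints(r))
e=(287,99); print('cf',ray(cal,e,.011,o))
for q in [(409,30),(383,272),(400,165),(396,168)]: print('lid',[W[q[1],q[0]+k].round(3).tolist() for k in (-4,-2,0)])
cv2.imwrite('pics/c13.png',cv2.resize(p[40:280,215:415,::-1],None,fx=2.5,fy=2.5,interpolation=cv2.INTER_CUBIC))
E
```

```text
pad ((285.7655944824219, 178.91195678710938), (50.718936920166016, 52.05388641357422), 90.64922332763672) [0.49660308 0.29361032 0.004     ]
(223.5, 53.5) [0.4177 0.4056 0.016 ]
(351, 53.5) [0.5357 0.4258 0.016 ]
(231, 222.5) [0.4448 0.2376 0.016 ]
(342, 219) [0.5648 0.2623 0.016 ]
((0.48872631788253784, 0.3357561230659485), (0.12289586663246155, 0.1595190465450287), 9.751988410949707) [[0.41465634 0.40395486]
 [0.4416763  0.24674082]
 [0.5627963  0.26755738]
 [0.5357764  0.42477143]]
cf [0.48354346 0.37565984 0.011     ]
lid [[0.545, 0.426, 0.133], [0.545, 0.426, 0.136], [0.547, 0.426, 0.136]]
lid [[0.572, 0.265, 0.133], [0.573, 0.266, 0.135], [0.574, 0.267, 0.136]]
lid [[0.559, 0.348, 0.142], [0.56, 0.348, 0.143], [0.561, 0.348, 0.143]]
lid [[0.559, 0.344, 0.136], [0.559, 0.345, 0.14], [0.559, 0.346, 0.143]]
```

View pics/c13.png

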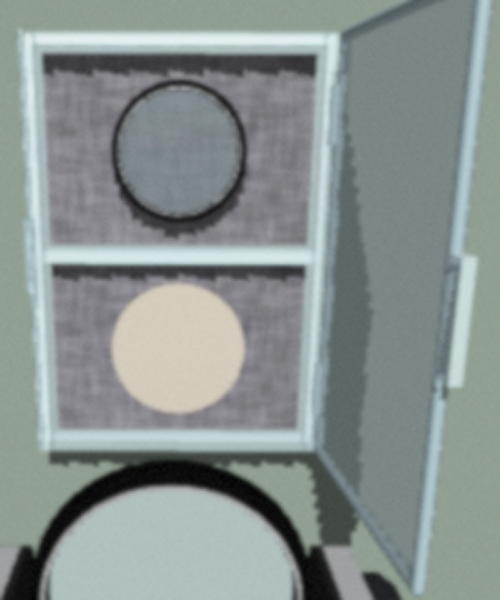

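Emit:
move_arm:
  deltas:
    - [0, 0, 0.03, 0, 0, 0, -0.2]
    - [0, 0, 0.04, 0, 0, 0, -0.2]
    - [0, 0, 0.04, 0, 0, 0, -0.2]
    - [0, 0, 0.03, 0, 0, 0, -0.2]
    - [0, 0, 0.02, 0, 0, 0, -0.2]
    - [0, 0, 0, 0, 0, 0, -0.2]
    - [0, 0, 0, 0, 0, 0, -0.2]

```text
clock: 20.05
position: [0.4972, 0.2927, 0.0504]
ee_rot: [0.647, 0.762, 0.001, 0.0]
ft_force: [0.4, -0.8, -0.1]
grip_width: 0.613
```

```bash
python3 look.py w14; python3 look.py w15
```

```text
20.05 [0.4972 0.2927 0.0504] [[-0.162, 0.987, 0.001], [0.987, 0.162, 0.001], [0.001, 0.001, -1.0]] 0.6132452746738892 [ 0.41 -0.79 -0.11] [ 0.15  0.6  -0.97  1.74  0.56  1.1  -0.84]
20.1 [0.4973 0.2927 0.0505] [[-0.162, 0.987, 0.002], [0.987, 0.162, 0.001], [0.0, 0.002, -1.0]] 0.616080804765817 [ 0.56  0.03 -0.11] [ 0.15  0.6  -0.97  1.74  0.56  1.1  -0.84]
```

View pics/w14.png

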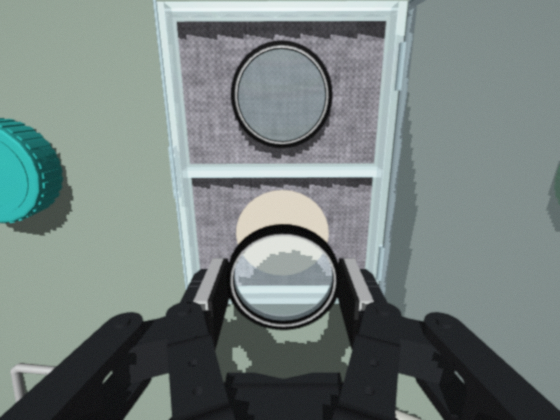

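Everything lines up, and the filter is heading onto the pad. I'll descend to just above the floor, then go down in 1 mm steps.

Emit:
move_arm:
  deltas:
    - [0.001, 0, 0.02, 0, 0, 0, -0.2]
    - [0, 0, 0.014, 0, 0, 0, -0.2]
    - [0, 0, 0.008, 0, 0, 0, -0.2]
    - [0, 0, 0.003, 0, 0, 0, -0.2]
    - [0, 0, 0, 0, 0, 0, -0.2]
    - [0, 0, 0, 0, 0, 0, -0.2]

```text
clock: 20.9
position: [0.4966, 0.2935, 0.0046]
ee_rot: [0.647, 0.762, 0.0, 0.0]
ft_force: [-0.6, 0.5, -0.7]
grip_width: 0.614
```

Emit:
move_arm:
  deltas:
    - [0, 0, 0.001, 0, 0, 0, -0.2]
    - [0, 0, 0, 0, 0, 0, -0.2]

```text
clock: 21.15
position: [0.4966, 0.2934, 0.0035]
ee_rot: [0.647, 0.762, 0.0, 0.0]
ft_force: [-0.1, -0.7, 0.1]
grip_width: 0.612
```

Emit:
move_arm:
  deltas:
    - [0, 0, 0.0007, 0, 0, 0, -0.2]
    - [0, 0, 0, 0, 0, 0, -0.2]

```text
clock: 21.4
position: [0.4965, 0.2933, 0.0025]
ee_rot: [0.647, 0.762, -0.0, 0.0]
ft_force: [-0.5, -0.5, -0.8]
grip_width: 0.616
```

Emit:
move_arm:
  deltas:
    - [0, 0, 0.0006, 0, 0, 0, -0.2]
    - [0, 0, 0, 0, 0, 0, -0.2]

```text
clock: 21.65
position: [0.4965, 0.2933, 0.0022]
ee_rot: [0.647, 0.762, 0.0, 0.0]
ft_force: [-1.0, -0.0, 3.5]
grip_width: 0.616
```

Contact at 3.5 N. I'll open gently and rise.

Emit:
move_arm:
  deltas:
    - [0, 0, 0, 0, 0, 0, 0.3]
    - [0, 0, 0, 0, 0, 0, 0.5]
    - [0, 0, 0, 0, 0, 0, 0.6]
    - [0, 0, 0, 0, 0, 0, 0.6]
    - [0, 0, -0.01, 0, 0, 0, 0.6]
    - [0, 0, -0.03, 0, 0, 0, 0.6]
    - [0, 0, -0.05, 0, 0, 0, 0.6]
    - [0, 0, -0.05, 0, 0, 0, 0.6]
    - [0, 0, -0.05, 0, 0, 0, 0.6]
    - [0, 0, -0.02, 0, 0, 0, 0.6]

```text
clock: 22.9
position: [0.4971, 0.2943, 0.2158]
ee_rot: [0.647, 0.762, 0.002, 0.001]
ft_force: [0.3, -0.1, -0.6]
grip_width: 0.796
```

```bash
python3 look.py w16; python3 - <<'E'
from h import *
z=np.load('w16.npz');p,d=z['p'],z['d'];o=dict(position=z['pos'],ee_rot=z['rot']);cal=viewer.calibration('wrist');u,v=grid()
W=world('wrist',d,cal,u,v,o)
for n,x,y in [('new',.4966,.2935),('cased',.4835,.3757)]:
    m=(W[...,2]>.0095)&(W[...,2]<.02)&(np.hypot(W[...,0]-x,W[...,1]-y)<.034); q=np.ascontiguousarray(W[m][:,:2],np.float32); print(n,len(q),cv2.minEnclosingCircle(q.reshape(-1,1,2)))
    q=W[m]; A=np.c_[q[:,:2]-[x,y],np.ones(len(q))]; print('plane',np.linalg.lstsq(A,q[:,2],rcond=None)[0])
E
```

```text
22.9 [0.4971 0.2943 0.2158] [[-0.163, 0.987, 0.004], [0.987, 0.163, 0.002], [0.001, 0.004, -1.0]] 0.7958964440257885 [ 0.3  -0.12 -0.64] [ 0.24  0.44 -1.09  1.57  0.39  1.37 -0.73]
new 721 ((0.49729466438293457, 0.29355883598327637), 0.02725140005350113)
plane [-0.00131345  0.00226346  0.01113269]
cased 888 ((0.48347872495651245, 0.3738892078399658), 0.02705308608710766)
plane [-0.00242257  0.00228931  0.01115437]
```

View pics/w16.png

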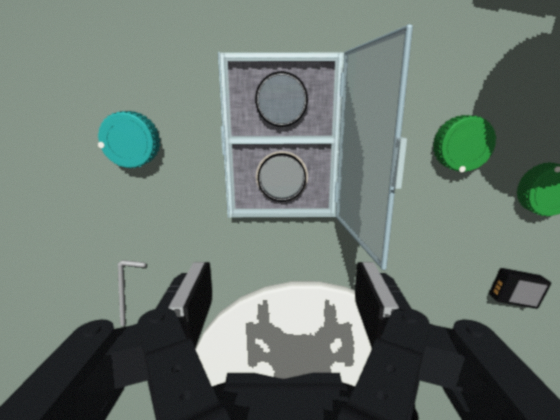

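The filter lies flat: its centre is 0.7 mm from the pad's and its top at 11.1 mm matches the cased filter. Next is the lid. I'll shut the fingers and move behind its free edge.

Emit:
move_arm:
  deltas:
    - [0.012, 0.03, 0, 0, 0, 0, -1]
    - [0.0145, 0.0425, 0, 0, 0, 0, -1]
    - [0.0145, 0.0425, 0, 0, 0, 0, -1]
    - [0, 0, 0.0, 0, 0, 0, -1]
    - [0, 0, 0.03, 0, 0, 0, -1]
    - [0, 0, 0.04, 0, 0, 0, -1]
    - [0, 0, 0.03, 0, 0, 0, -1]
    - [0, 0, 0.01, 0, 0, 0, -1]
    - [0, 0, 0, 0, 0, 0, -1]

```text
clock: 24.08
position: [0.6029, 0.3523, 0.1021]
ee_rot: [0.647, 0.762, -0.0, -0.0]
ft_force: [-0.7, -0.3, 0.8]
grip_width: 0.0
```

```bash
python3 look.py w17; python3 - <<'E'
from h import *
p,d=viewer.camera('scene'); np.savez('sc1.npz',p=p,d=d); cv2.imwrite('pics/sc1.png',cv2.resize(p[180:330,280:480,::-1],None,fx=4,fy=4,interpolation=cv2.INTER_CUBIC))
E
```

```text
24.075 [0.6029 0.3523 0.1021] [[-0.162, 0.987, -0.0], [0.987, 0.162, -0.0], [-0.0, -0.001, -1.0]] 0.0004192085834596079 [-0.68 -0.32  0.82] [-0.01  0.77 -0.93  1.35  0.61  1.32 -0.78]
```

View pics/w17.png

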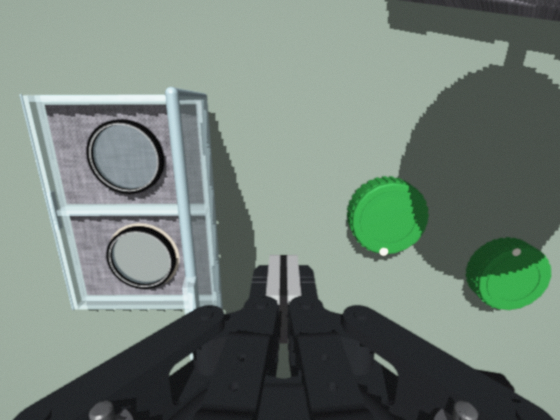

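View pics/sc1.png

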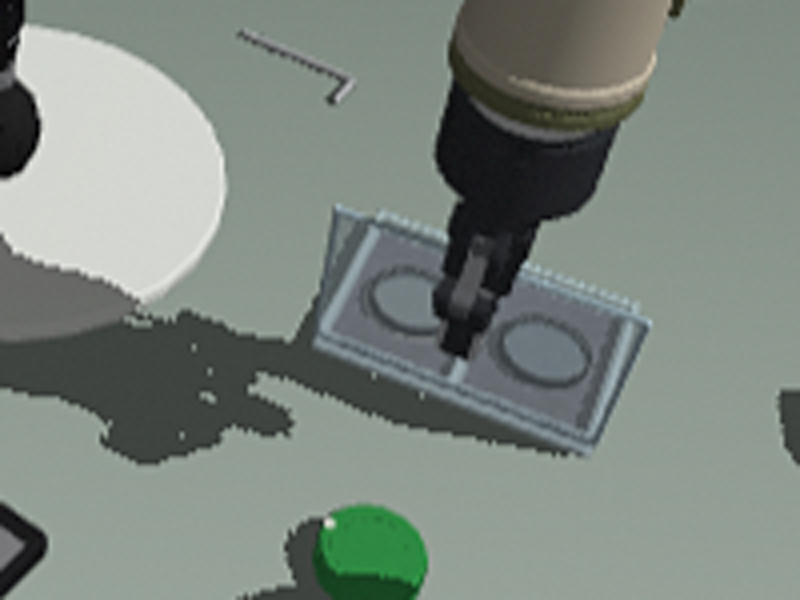

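The shut fingers are behind the lid, in line with the tab at (190,290). I'll sweep the lid over along its arc.

Emit:
move_arm:
  deltas:
    - [0, 0, -0.018, 0, 0, 0, -1]
    - [0, -0.018, 0, 0, 0, 0, -1]
    - [0, -0.018, -0.003, 0, 0, 0, -1]
    - [0, -0.0185, 0, 0, 0, 0, -1]
    - [0, -0.021, 0.005, 0, 0, 0, -1]

```text
clock: 24.8
position: [0.5291, 0.341, 0.1206]
ee_rot: [0.647, 0.762, 0.002, 0.001]
ft_force: [0.6, 0.4, 0.2]
grip_width: -0.004
```

Emit:
move_arm:
  deltas:
    - [0, -0.0195, 0.009, 0, 0, 0, -1]
    - [0, -0.0175, 0.0125, 0, 0, 0, -1]
    - [0, 0, 0, 0, 0, 0, -1]

```text
clock: 25.18
position: [0.4918, 0.3345, 0.0978]
ee_rot: [0.647, 0.763, 0.0, 0.001]
ft_force: [0.5, 0.1, 0.8]
grip_width: 0.001
```

```bash
python3 look.py w18
```

```text
25.175 [0.4918 0.3345 0.0978] [[-0.164, 0.987, 0.001], [0.987, 0.164, -0.0], [-0.001, 0.001, -1.0]] 0.0006056916418243664 [0.47 0.08 0.78] [ 0.1   0.59 -1.02  1.66  0.54  1.2  -0.88]
```

View pics/w18.png

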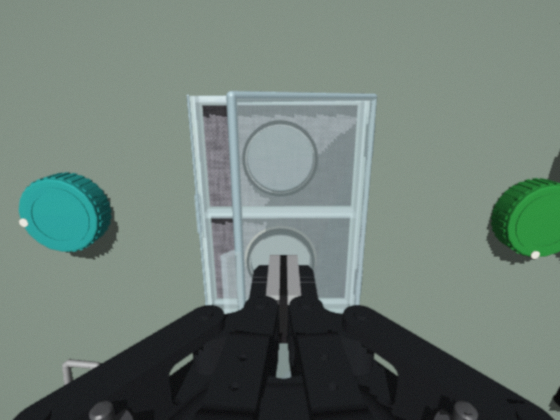

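The lid is following: its free edge is now over the case at column 235, well past upright. I'll continue along the arc.

Emit:
move_arm:
  deltas:
    - [0, -0.0145, 0.016, 0, 0, 0, -1]
    - [0, -0.011, 0.0185, 0, 0, 0, -1]
    - [0, -0.007, 0.02, 0, 0, 0, -1]
    - [0, -0.0025, 0.016, 0, 0, 0, -1]
    - [0, 0, 0, 0, 0, 0, -1]
    - [0, 0, 0, 0, 0, 0, -1]

```text
clock: 25.98
position: [0.4585, 0.329, 0.0268]
ee_rot: [0.647, 0.762, 0.001, 0.0]
ft_force: [0.3, 0.3, 0.4]
grip_width: -0.001
```

Emit:
move_arm:
  deltas:
    - [0, 0, 0.003, 0, 0, 0, -1]
    - [0, 0, 0.0015, 0, 0, 0, -1]
    - [0, 0, 0, 0, 0, 0, -1]

```text
clock: 26.35
position: [0.4577, 0.3285, 0.0215]
ee_rot: [0.647, 0.762, -0.0, 0.0]
ft_force: [-0.4, 0.1, -0.5]
grip_width: -0.003
```

Emit:
move_arm:
  deltas:
    - [0, 0, 0.001, 0, 0, 0, -1]
    - [0, 0, 0, 0, 0, 0, -1]

```text
clock: 26.6
position: [0.4577, 0.3285, 0.0206]
ee_rot: [0.647, 0.762, -0.0, 0.0]
ft_force: [0.0, -0.6, 3.1]
grip_width: -0.001
```

Emit:
move_arm:
  deltas:
    - [0, 0, 0.001, 0, 0, 0, -1]
    - [0, 0, 0, 0, 0, 0, -1]

```text
clock: 26.85
position: [0.4578, 0.3286, 0.0204]
ee_rot: [0.647, 0.762, -0.0, 0.0]
ft_force: [-4.0, -4.3, 13.2]
grip_width: -0.003
```

Firm stop at z = 20.4 mm, where a shut lid's top should be 20.5 mm, with 13 N. I'll retreat up and check.

Emit:
move_arm:
  deltas:
    - [0, 0, -0.01, 0, 0, 0, -1]
    - [0, 0, -0.04, 0, 0, 0, -1]
    - [0, 0, -0.06, 0, 0, 0, -1]
    - [0, 0, -0.06, 0, 0, 0, -1]
    - [-0.05, 0, -0.02, 0, 0, 0, -1]
    - [-0.06, 0, 0, 0, 0, 0, -1]
    - [-0.06, 0, 0, 0, 0, 0, -1]
    - [0, 0, 0, 0, 0, 0, -1]

```text
clock: 27.85
position: [0.4869, 0.1546, 0.2093]
ee_rot: [0.651, 0.759, -0.001, 0.001]
ft_force: [-0.1, 1.4, 0.1]
grip_width: -0.004
```

```bash
python3 look.py w19; python3 - <<'E'
from h import *
z=np.load('w19.npz');p,d=z['p'],z['d'];o=dict(position=z['pos'],ee_rot=z['rot']);cal=viewer.calibration('wrist');u,v=grid()
W=world('wrist',d,cal,u,v,o)
yw=np.radians(9.6); q=W-np.array([.490,.3335,0]); X=q[...,0]*np.cos(yw)+q[...,1]*np.sin(yw); Y=-q[...,0]*np.sin(yw)+q[...,1]*np.cos(yw)
for x0 in (-55,-30,0,30,55):
    m=(abs(X*1e3-x0)<4)&(abs(Y)<.08)&(W[...,2]>.014)&(W[...,2]<.1); print(x0,m.sum(),np.percentile(W[m][:,2],[5,50,95]).round(4) if m.any() else None)
for n in ['top','scene']:
    p,d=viewer.camera(n); np.savez(n+'2.npz',p=p,d=d); cv2.imwrite('pics/%s2.png'%n,p[:,:,::-1])
E
```

```text
27.85 [0.4869 0.1546 0.2093] [[-0.153, 0.988, 0.0], [0.988, 0.153, -0.003], [-0.003, -0.0, -1.0]] -0.0035633210806541886 [-0.1   1.36  0.09] [ 0.64  0.28 -1.18  1.74  0.27  1.3  -0.45]
-55 724 [0.0189 0.0202 0.0215]
-30 717 [0.019  0.0202 0.0214]
0 710 [0.019  0.0203 0.0216]
30 713 [0.019  0.0203 0.0216]
55 710 [0.0191 0.0204 0.0216]
```

View pics/w19.png

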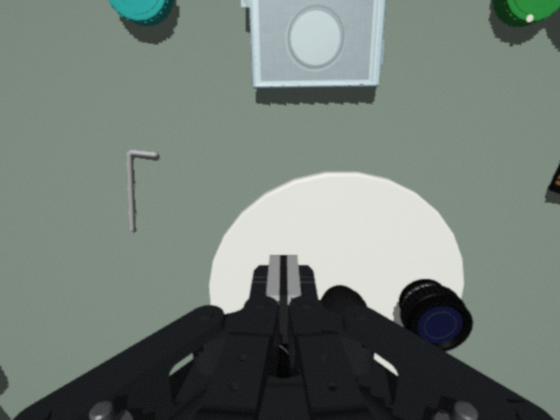

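View pics/scene2.png

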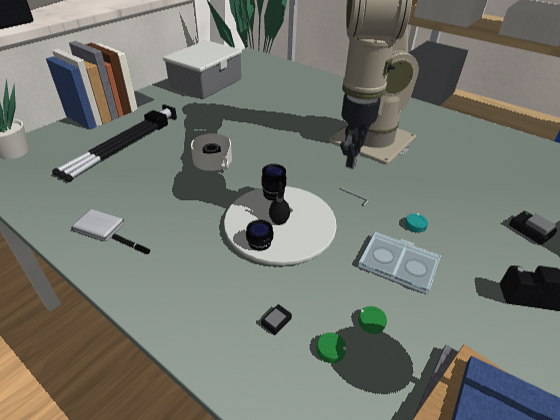

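View pics/top2.png

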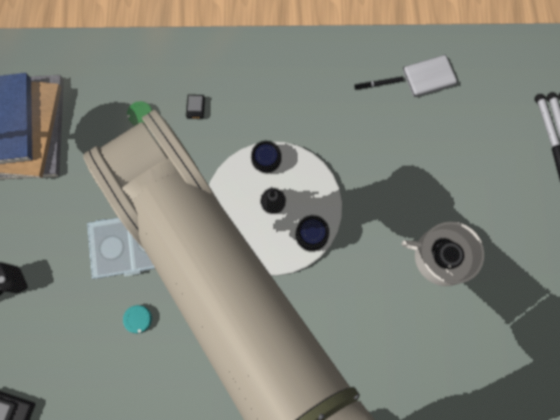

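The lid reads level at 20.2–20.4 mm from front to hinge. The lenses (266,157) and (312,233) and the blower are unmoved, the cup holds the caps, and the arm is clear.

```bash
python3 -c "
from h import *
print(manip.get_obs()['clock'], manip.hand_in())"
```

```text
the job is handed in; nothing more can be done
28.0 None
```

The job is done and handed in at 28.0 s of the 72 s allowed.

- **Lens caps:** both are in the ceramic cup, on top of the spare cap and below the rim. The cup stayed where it was.
- **Filter:** I lowered it into the empty right-hand bay (-y side) until it touched at about 3.5 N, then released it. It lies flat, about 0.7 mm from the pad's centre, with its top at the same height as the filter already in the case (11.1 mm).
- **Lid:** I swung it over after the filter was in and pressed it to a firm stop at 13 N. Its top then read 20.2–20.4 mm from front to hinge; a fully shut lid should read 20.5 mm.
- **Left alone:** the last pictures show the two lenses and the blower unmoved, the green and turquoise look-alikes untouched, and the arm clear of everything.

No check failed. The only disagreements were 1–3 mm between camera and arm position readings.

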